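Rock a stuck plaster model out of its holder

ROBOT

A 6-joint arm with a two-finger parallel gripper is mounted at the origin on a cart in front of the work surface, level with it; the furniture and walls round the work are solid. World frame = base frame: x ahead of the robot, y to its left, z up, the work surface at z = 0. Lengths are in mm, angles in degrees, forces in N, time in s.
With the tool pointing down it reaches from about 350 to 850 mm from the base axis. Payload 8.1 kg.
Tool frame: the origin (TCP) lies at the very end of the fingers, on their centre line; the grasp point (between the pads) lies r.tcp_to_grasp behind it (r.tcp_to_grasp is the distance from the TCP to the grasp point, in mm); z points along the fingers, y is the line along which they close (so a half turn about z gives the same grasp; the last joint's range is limited). The gripper opens to 85 mm and grips with 20 to 120 N. Pads are 22 mm wide; open, the fingers measure 114 mm over their backs; the gripper's body (76 mm by 85 mm) begins 54 mm behind the grasp point. The pads swing forward as they close: fully open they stand 13 mm farther back than shut.
Start: joints at [-81.727, 7.471, 85.268, -0, 87.261, -4.893], TCP at [136.69, -584.227, 231.292] pointing down, gripper open.
Joint ranges: [-169.43, 169.43], [-51.17, 129.36], [1.28, 143.12], [-76.62, 256.62], [0, 156.53], [-152.29, 152.29]. Speed limits (degrees/s): [136.94, 136.94, 159.86, 180, 180, 180].

INTERFACE

Orientations are given as [roll, pitch, yaw] about the fixed x, y, z axes, in that order (R = Rz(yaw) Ry(pitch) Rx(roll)).
In Python, from bench import sense, viewer, order, r gives the robot as it stands.
- The arm moves only by the tool carry_out, never from a script. Its argument "increments" is one flat list of numbers, 7 for each row, row after row: the shift along the tool's x, y, z as a fraction of full scale, then the turn, a rotation vector about the tool's x, y, z as a fraction of full scale, then the opening, from -1 (shut) to 1 (fully open). A call has exactly 10 rows; each row is the pose to reach, as a shift and turn from the pose commanded when the call began, along the tool's axes at that moment, turning the shorter way round; what a row does not reach only later rows make up. Full scale, the value 1, is 400 mm for a shift and 2 pi rad for a turn. A row lasts 1/8 s, in which the tool goes at most 62.5 mm and 10.7 degrees, less where a joint would pass 70% of its speed; a pose out of reach is approached as far as the arm can. A call with a number of a shift or a turn outside -1 to 1 is refused whole. A call with a gripper value outside its range is refused whole. The fingers move at their own pace and stop on an object; "force" is the grip in N (left out, the last holds). Time passes only in rows, so rows that repeat a pose let the fingers close, or fill a call up. It gives the time, the measured TCP pose, the force, the opening and the grip force at its end, in the units of the state.
- sense(): the state, without advancing time (a new reading comes with each control period).
- viewer.snapshot(name): name is "side" or "top"; returns the picture (384x512x3 uint8, red, green, blue); there is no depth.
- viewer.get_calibration(name): a dict with "fx", "fy", "cx", "cy" (pixels), "R" (3x3) and "t" (3): a world point X has camera coordinates R X + t. Camera axes: x right, y down, z forward; pixel columns grow to the right and rows downward; lengths in mm; the calibration is good to about 2 mm. A picture is of the moment at which its call begins. get_calibration takes no time and is no camera call.
- order.hand_in(): hands the job in; it is judged then, once.
The state is a dict: "time": time; "joint_pos": joint angles; "qd": joint speeds; "joint_efforts": joint torques, N m; "tool_pos": TCP position; "tcp_rot": TCP orientation; "ft_force": force on the tool from outside, world axes, zero at the start; "wrist_torque": the same for the moment, N m; "finger_gap": finger opening in mm; "grip_force": force on a finger pad.
Only numpy, scipy, OpenCV 4.12 (cv2) and the standard library are available. Lean on these libraries where they do the work, as an engineer would, in place of code of your own. Each camera call takes 0.05 s, during which the arm holds its last target. There are 200 camera calls.

TASK

A plaster dental model is jammed in its heavy steel holder: grip the model and slide the holder with it along the worktop until it sits centred and square on the grey mat. Then rock the model side to side in the jaws, at least five degrees each way, its left side up first, then its right, until it comes free, with the holder flat on the worktop throughout (a straight pull would lift it) and the other things left alone. Finish still holding the model, level and still, just clear above the holder's jaws (a centimetre or two).

Things in the scene. Friction and masses are not known exactly. Their poses are not given: they have to be found in the camera images.
- model: cream plaster dental model on a tall plinth, 0.22 kg. Origin under the plinth. Upright block with flat sides, y -29 to 29, x -21 to 25, 46 mm high; teeth on top, 4 mm inside it, reach 57 mm. Its left is +y. Starts seated, axes along the holder's. Grasp across the 58 mm width (closing along y), fingertips 29 to 33 mm above the origin to clear the jaws when tipping; grip 50 to 60 N.
- holder: loose steel holder, 1.5 kg, friction about 0.6 (10 N to drag). Plate 84 (x) x 160 (y) x 12 mm; origin: centre of its underside. The model stands on the plate: its origin 12 mm above this one when seated. Rails 10 mm high in front and behind, 1.5 mm clearance. Left (+y) and right (-y) a sprung jaw; jaws and housings reach z = 28 mm and y = +-72 mm. It must stay flat: under 6 mm lift, 0.07 rad tilt.
- nose_left (a point): on the holder, rounded nose of the left (+y) sprung jaw, where it presses the model's left side, 11 mm above the plate, with 22 N (6 mm travel). Friction holds each side with 10 to 16 N; a side is free once its lower edge is 12 to 15 mm above the plate.
- nose_right (a point): the same nose of the right (-y) jaw. Raising both sides of the model at once lifts the holder; raising one side 6 to 9 mm while the other stays or sinks 1 to 2 mm, in turn, walks the model out with hardly any pull.
- mat: thin flat dark grey rubber mat on the worktop, 145 mm (x) by 205 mm (y), 1 mm thick, fixed; origin at its centre, axes along its edges. The holder slides onto it without a step.
- bur_box: blue box of drill bits with a clear lid, 66 x 80 x 30 mm, a bystander; origin at the centre of its underside
- marker: white marker pen with a black cap lying flat, 138 x 12 x 13 mm, long axis x, origin under its middle, a bystander
- dish: small pale waisted dish, 37 mm across, 26 mm high, a bystander; origin at the centre of its underside
- tape_roll: white roll of tape lying flat, 69 mm across, 20 mm high, a bystander; origin at the centre of its underside
Mind the look-alikes: they are no part of the job. There is more than one size of the model; the one meant has the size given above.

How it is judged:
By the outcome, as a careful person would: the job done as asked, in the order asked, and still so for the second after the job is handed in, while the arm keeps its last pose, push and grip.
It also fails if it takes over 54 s, if anything falls off the work surface, if the arm or the gripper's body presses on something with over 40 N, if the wrist force passes 120 N, or if a joint passes its speed limit or range.

## Working session

There is one attempt and no reset: what is moved stays moved. The work goes in short steps, Python scripts to look and compute and a tool call to move; the robot and the scene stay as the last step left them, time stands still between calls to the robot, and variables do not carry over. Pictures are saved under pics/ and viewed, at most 10 in all, crops included, and the job is handed in when it is done.

Besides the shell and the picture viewer there is one more tool, called after "Request:" as name(argument=value, ...), one argument or row to a line, values as JSON. carry_out: Moves the arm, as the interface text tells. Its arguments: {"type":"object","properties":{"increments":{"type":"array"},"force":{"type":"number"}},"required":["increments"]}

```bash
mkdir -p pics
python3 - <<'E'
from bench import sense, viewer, r
import cv2
for n in("top","side"):
    cv2.imwrite(f"pics/{n}0.png",viewer.snapshot(n)[:,:,::-1])
    print(n,viewer.get_calibration(n))
print(sense(),r.tcp_to_grasp)
E
```

```text
top {'fx': 359.3784440265424, 'fy': 359.3784440265424, 'cx': 256.24022062505475, 'cy': 191.74222876787226, 'R': array([[ 0.01816638, -0.99965141,  0.01915807],
       [-0.98621656, -0.02106741, -0.16411295],
       [ 0.16445936, -0.01591267, -0.9862555 ]]), 't': array([ 28.23222048, 516.77359991, 951.71134201])}
side {'fx': 469.1576100938852, 'fy': 469.1576100938852, 'cx': 255.10674772809878, 'cy': 200.71501711378303, 'R': array([[ 0.98748406, -0.15716394, -0.0132186 ],
       [-0.09559809, -0.52977704, -0.84273204],
       [ 0.12544418,  0.83344813, -0.53817095]]), 't': array([-502.8568365 ,  111.78891952, 1116.91100878])}
{'time': 0.1, 'joint_pos': array([-8.17257450e+01,  7.51158128e+00,  8.53227339e+01,  1.64784290e-03,
        8.72629766e+01, -4.89336436e+00]), 'qd': array([-0.08114322, -0.13912048, -0.09831896, -0.00288743, -0.03121084,
        0.01592583]), 'joint_efforts': array([ 1.77937971e-03, -5.70949960e+01, -5.01940084e+01, -2.19191897e-04,
        8.10107013e-03, -4.33766047e-06]), 'tool_pos': array([ 136.63704167, -583.72133073,  230.34393325]), 'tcp_rot': array([-1.79903203e+02, -9.93896693e-03,  1.31675309e+01]), 'ft_force': array([0.18604085, 0.1494796 , 0.80676477]), 'wrist_torque': array([-0.02871801, -0.01695371, -0.02186573]), 'grip_force': 0.0, 'finger_gap': 85.06679164308885} 18.700000000000003
```

View pics/top0.png

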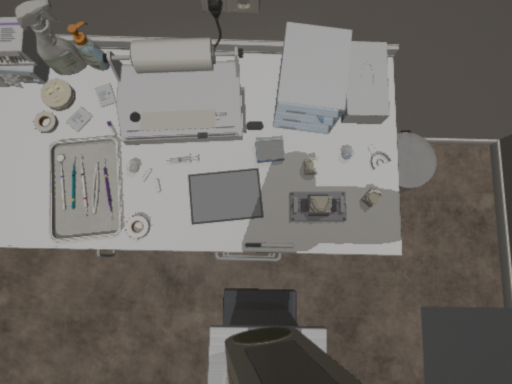

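View pics/side0.png

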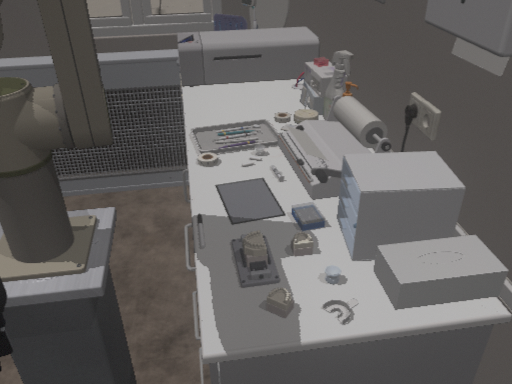

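Candidates: the model in the holder (top 319,204 / side 255,248), a loose model at (311,167) / (303,243), and another at (372,198) / (280,301). The task says the one wanted starts seated in the holder, so I choose the first and check it in a close crop.

Run:
```python
import cv2,numpy as np
a=cv2.imread("pics/top0.png")[150:235,180:390]; b=cv2.imread("pics/side0.png")[170:320,190:360]
a=cv2.convertScaleAbs(cv2.resize(a,None,fx=3.8,fy=3.8,interpolation=cv2.INTER_CUBIC),alpha=1.5)
b=cv2.convertScaleAbs(cv2.resize(b,None,fx=4,fy=4,interpolation=cv2.INTER_CUBIC),alpha=1.4)
cv2.imwrite("pics/topc.png",a);cv2.imwrite("pics/sidec.png",b)
```

```text
(no output)
```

View pics/topc.png

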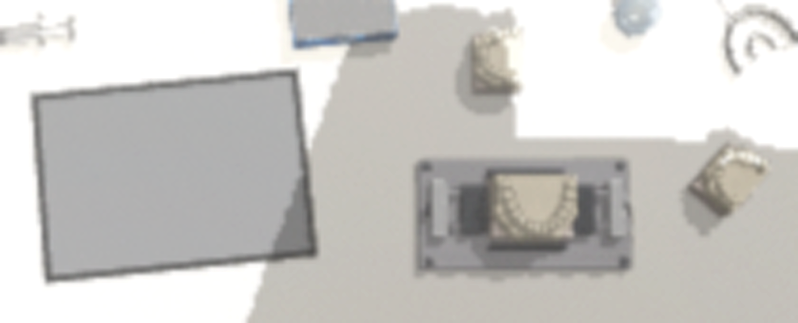

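View pics/sidec.png

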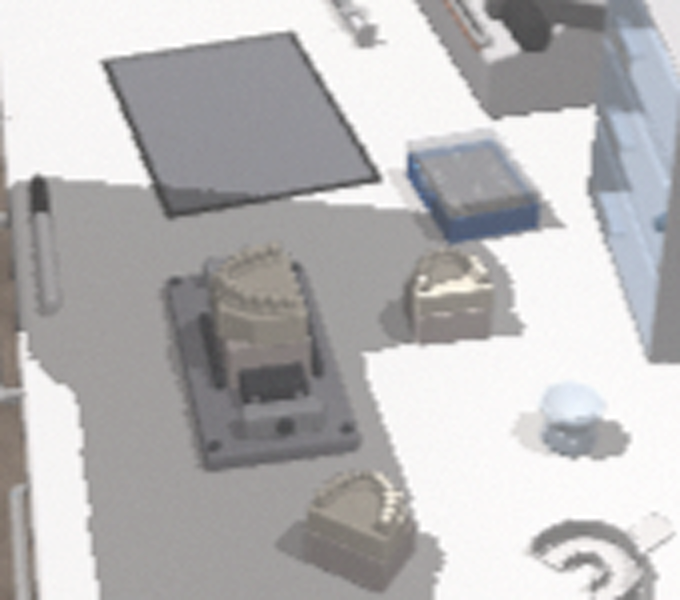

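Both crops agree: the tall model seated between the jaws is the right one. The two loose ones are shorter look-alikes. The mat corners in the top crop are about (33,96), (297,71), (316,254) and (48,281). The next fit also needs to tell which way the holder's +x points.

```bash
cat > h.py <<'E'
import numpy as np,cv2
from bench import sense,viewer,r
from scipy.optimize import least_squares
C={n:viewer.get_calibration(n) for n in("top","side")}
def proj(n,X):
    c=C[n];p=np.atleast_2d(X)@c["R"].T+c["t"]
    return np.c_[c["fx"]*p[:,0]/p[:,2]+c["cx"],c["fy"]*p[:,1]/p[:,2]+c["cy"]]
def ray(n,uv,z):
    c=C[n];d=c["R"].T@np.array([(uv[0]-c["cx"])/c["fx"],(uv[1]-c["cy"])/c["fy"],1]);o=-c["R"].T@c["t"]
    return o+d*(z-o[2])/d[2]
def place(P,q):
    a=np.radians(q[2]);R=np.array([[np.cos(a),-np.sin(a),0],[np.sin(a),np.cos(a),0],[0,0,1]])
    return np.asarray(P,float)@R.T+[q[0],q[1],0]
def fit(P,obs,q0):
    f=lambda q:np.concatenate([(proj(n,place(P,q))-o).ravel() for n,o in obs.items()])
    s=least_squares(f,q0);return s.x,f(s.x).reshape(-1,2)
E
python3 - <<'E'
from h import *
T=lambda p:(np.array(p)+.5)/3.8-.5+[180,150]
S=lambda p:(np.array(p)+.5)/4-.5+[190,170]
def rect(a,b,z):return [[a,b,z],[a,-b,z],[-a,-b,z],[-a,b,z]]
mt=T([(33,96),(297,71),(316,254),(48,281)]);ms=S([(293,33),(379,180),(171,216),(103,62)])
ht=T([(416,160),(630,158),(632,269),(416,270)])
for nm,P,obs in(("mat",rect(72.5,102.5,1),{"top":mt}),("mat",rect(72.5,102.5,1),{"side":ms}),("matboth",rect(72.5,102.5,1),{"top":mt,"side":ms}),("hold",rect(42,80,12),{"top":ht})):
    q,e=fit(P,obs,[530,0,0]);print(nm,q.round(2),e.round(1).tolist())
    if nm=="hold":h=q
hs=proj("side",place(rect(42,80,12),h));print("side pred crop px",((hs-[190,170]+.5)*4-.5).round(0).tolist())
# zoom holder with overlay hypotheses s=+1 (model x = world x) or -1
def zoom(n,x0,y0,w,hh,k):
    im=cv2.imread(f"pics/{n}0.png")[y0:y0+hh,x0:x0+w]
    im=cv2.convertScaleAbs(cv2.resize(im,None,fx=k,fy=k,interpolation=cv2.INTER_CUBIC),alpha=1.7)
    return im
a=zoom("top",285,185,66,42,6);b=zoom("side",228,225,56,66,9)
a=cv2.copyMakeBorder(a,0,594-a.shape[0],0,0,cv2.BORDER_CONSTANT)
cv2.imwrite("pics/z.png",np.hstack([a,b])[:, :800] if a.shape[1]+b.shape[1]<=900 else a)
print(a.shape,b.shape)
E
```

```text
mat [510.19 126.2    6.93] [[-0.5, -0.5], [0.5, -0.7], [0.7, 0.5], [-0.7, 0.7]]
mat [510.89 126.7    6.84] [[0.2, -0.6], [1.3, 0.1], [-1.0, 0.5], [-0.5, -0.5]]
matboth [510.54 126.3    6.9 ] [[-0.5, -0.7], [0.4, -0.8], [0.7, 0.4], [-0.8, 0.5], [0.0, -0.5], [1.3, 0.1], [-1.1, 0.6], [-0.6, -0.4]]
hold [ 484.06 -136.75    1.21] [[-0.0, -0.4], [-0.6, 0.1], [0.1, 0.2], [0.5, 0.0]]
side pred crop px [[301.0, 259.0], [360.0, 436.0], [204.0, 457.0], [163.0, 276.0]]
(594, 396, 3) (594, 504, 3)
```

View pics/z.png

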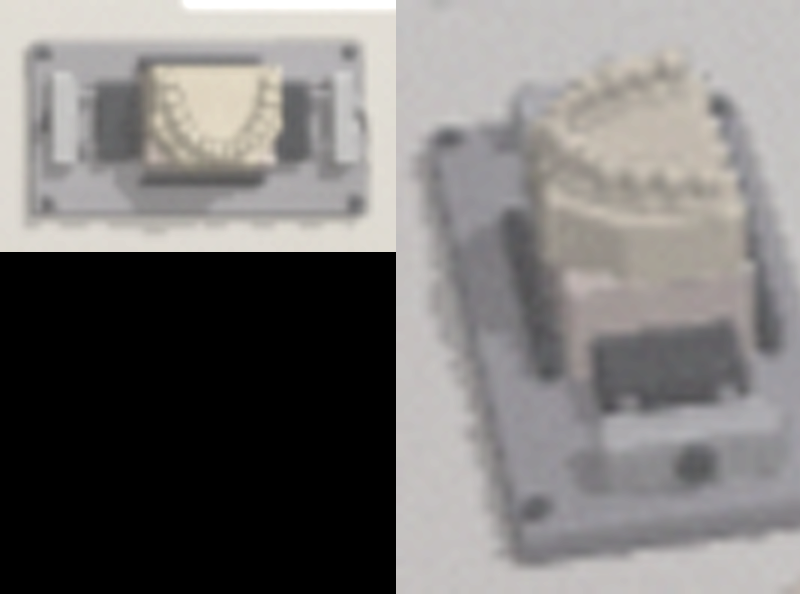

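Run:
```python
from h import *
Z=lambda u,v:((np.array([u-396,v])+.5)/9-.5+[228,225])
Tz=lambda u,v:((np.array([u,v])+.5)/6-.5+[285,185])
inv=lambda X,q:place([X-[q[0],q[1],0]],[0,0,-q[2]])[0]+0
def loc(X,h):
    a=np.radians(-h[2]);d=X[:2]-h[:2];return np.array([np.cos(a)*d[0]-np.sin(a)*d[1],np.sin(a)*d[0]+np.cos(a)*d[1]]).round(1)
# holder fit from side too
P=[[42,-80,12],[-42,-80,12],[-42,80,12]]
h=np.array([484.06,-136.75,1.21])
print("side proj plate corners z12,z0 (zoom):")
for z in(12,0):
  for x in(-42,42):
    for y in(-80,80):
      p=(proj("side",place([[x,y,z]],h))[0]-[228,225]+.5)*9-.5+[396,0];print(z,x,y,p.round(0))
for nm,uv,z in(("railL end top",(532,372),22),("railR end top",(768,345),22),("railL bot",(550,382),12),("railR bot",(775,355),12),
  ("blockTop L-front corner?",(570,275),46),("blk R",(752,262),46),
  ("plateL",(515,560),0),("screw-y-x",(537,507),12),("screw -x+y",(447,138),12),("screw+x+y",(720,104),12),("jaw hous left",(602,415),28),("jaw right",(790,402),28),("hole",(697,463),None)):
    if z is not None: print(nm,z,loc(ray("side",Z(*uv),z),h))
for nm,uv,z in(("block far L",(140,62),58),("block far R",(282,62),58),("near L",(143,168),58),("near R",(278,168),58),("rail far out",(200,57),22),("rail near out",(200,185),22),("rail near bot",(200,187),12)):
    print(nm,loc(ray("top",Tz(*uv),z),h))
```

```text
side proj plate corners z12,z0 (zoom):
12 -42 -80 [513. 534.]
12 -42 80 [421. 126.]
12 42 -80 [864. 487.]
12 42 80 [732.  89.]
0 -42 -80 [514. 572.]
0 -42 80 [423. 162.]
0 42 -80 [864. 525.]
0 42 80 [732. 125.]
railL end top 22 [-30.2 -35.6]
railR end top 22 [ 27.7 -36.8]
railL bot 12 [-24.9 -28.5]
railR bot 12 [ 31.  -29.2]
blockTop L-front corner? 46 [-19.4 -30.2]
blk R 46 [ 24.3 -33.9]
plateL 0 [-41.2 -76. ]
screw-y-x 12 [-35. -72.]
screw -x+y 12 [-35.9  73.4]
screw+x+y 12 [37.5 74. ]
jaw hous left 28 [-17.3 -61. ]
jaw right 28 [ 27.1 -65.1]
block far L [24.4 33.9]
block far R [ 24.4 -30.9]
near L [-23.9  33.8]
near R [-24.  -27.3]
rail far out [32.5 -0.5]
rail near out [-28.1   1.4]
rail near bot [-28.   -0.5]
```

Run:
```python
from h import *
h=np.array([484.06,-136.75,1.21])
im={n:np.mean([viewer.snapshot(n).mean(2) for _ in range(3)],0).astype(np.float32) for n in("top","side")}
xs=np.arange(-60,60.1,.5)
def prof(n,z,y0,y1):
    ys=np.arange(y0,y1+.1,1)
    g=np.array([[x,y,z] for x in xs for y in ys])
    p=proj(n,place(g,h)).astype(np.float32)
    v=cv2.remap(im[n],p[:,:1],p[:,1:],cv2.INTER_CUBIC).reshape(len(xs),-1).mean(1)
    d=np.gradient(cv2.GaussianBlur(v.reshape(-1,1),(1,5),1).ravel())
    k=[i for i in range(2,len(d)-2) if abs(d[i])>=max(abs(d[i-2:i+3])) and abs(d[i])>1.2]
    return [(float(xs[i]),round(float(d[i]),1)) for i in k]
for n in im:
  for z,a,b,nm in((12,30,50,"plate L"),(12,-50,-30,"plate R"),(28,62,69,"jaw L"),(28,-69,-62,"jaw R"),(22,-28,-24,"rail Rend"),(22,-10,10,"rails mid"),(12,50,55,"pad L"),(12,-55,-50,"pad R"),(12,-41,-36,"pad R in")):
    print(n,nm,z,prof(n,z,a,b))
```

```text
top plate L 12 [(-46.0, -2.4), (-42.5, -2.5), (-38.5, 2.0), (-16.5, -2.4), (22.5, 3.1), (42.5, 2.3)]
top plate R 12 [(-45.5, -2.6), (-43.0, -2.9), (-38.5, 2.3), (-22.5, -1.6), (13.0, 1.3), (22.5, 3.0), (30.0, -1.4), (43.5, 2.1), (58.0, 4.4)]
top jaw L 28 [(-47.5, -2.5), (-43.5, -2.1), (-39.5, 2.0), (-24.5, -1.7), (-18.0, 3.9), (25.0, -2.5), (40.0, 2.3)]
top jaw R 28 [(-47.0, -2.6), (-44.0, -3.9), (-33.5, 1.7), (-24.0, -1.6), (-17.5, 4.2), (25.0, -2.2), (30.0, -1.8), (37.5, 2.6), (40.5, 2.9), (55.0, 4.3)]
top rail Rend 22 [(-47.5, -2.6), (-43.0, -2.2), (-39.5, 2.2), (-28.5, -4.4), (-18.0, 5.5), (-11.5, -1.4), (2.0, -1.6), (28.0, -5.7), (34.5, 2.9), (39.0, 1.6), (41.5, 1.9), (56.5, 4.4)]
top rails mid 22 [(-47.0, -2.4), (-43.0, -3.0), (-39.0, 1.3), (-28.5, -3.9), (-21.5, 2.3), (-18.0, 2.5), (-16.0, 2.3), (-13.0, 1.2), (-5.0, 1.6), (28.0, -6.4), (34.5, 3.3), (39.0, 1.8), (41.0, 2.1), (56.0, 3.6)]
top pad L 12 [(-45.5, -2.5), (-43.0, -2.7), (-38.5, 2.2), (-16.5, -1.7), (9.0, -1.3), (15.0, 2.5), (18.5, -1.5), (21.5, 1.4), (42.5, 2.3)]
top pad R 12 [(-46.5, -2.6), (-42.5, -2.3), (-38.5, 2.
[... 731 characters left out ...]
d 22 [(-45.5, -3.6), (-41.0, 2.4), (-32.5, -2.2), (-29.5, -3.1), (-21.0, 3.4), (-14.5, -2.3), (21.0, 3.1), (26.0, -5.2), (32.5, 4.0), (39.5, 2.9), (55.5, 6.5)]
side rails mid 22 [(-50.5, -2.2), (-44.5, -3.0), (-29.0, -3.2), (-22.0, 2.2), (-17.5, 2.6), (30.0, -3.9), (33.5, 3.2), (40.0, 2.9)]
side pad L 12 [(-44.5, -4.2), (-40.0, 2.1), (-19.5, -1.9), (-14.0, 1.9), (1.5, 3.1), (35.5, -4.5), (38.5, 1.6), (42.0, 3.1)]
side pad R 12 [(-46.0, -2.9), (-43.0, -3.1), (-39.5, 3.1), (-15.5, 3.2), (27.0, -1.6), (42.5, 2.8), (56.5, 8.2)]
side pad R in 12 [(-43.5, -3.9), (-39.5, 3.0), (-21.0, -2.2), (-14.5, -3.4), (-10.0, 3.0), (-5.0, -3.4), (14.5, 3.1), (19.0, -2.5), (22.5, 4.3), (42.5, 2.6), (56.5, 8.0)]
```

Plate edges lie at x = ±43 mm, while rails (−28.5/34) and jaws (−18/25) are shifted by about +2 mm. So the model's x axis runs along world +x and its left is world +y. Holder is at about (484.2, −136.7, 1.2°), mat at (510.5, 126.3, 6.9°).

```bash
cat > p.py <<'E'
import numpy as np,json,os
from scipy.spatial.transform import Rotation as R
F="cmd.json"
def cur():
    return json.load(open(F)) if os.path.exists(F) else {"p":[136.69,-584.227,231.292],"r":[180,0,13.166]}
def plan(rows,commit=True):
    """rows: 10 x (x,y,z,[r,p,y],open) world -> increments; last pose becomes the commanded one"""
    c=cur();R0=R.from_euler("xyz",c["r"],degrees=True);p0=np.array(c["p"]);out=[]
    for x,y,z,e,o in rows:
        s=R0.inv().apply(np.array([x,y,z])-p0)/400
        w=(R0.inv()*R.from_euler("xyz",e,degrees=True)).as_rotvec()/(2*np.pi)
        out.append([*np.round(s,4),*np.round(w,4),o])
    print("["+",\n".join(",".join(f"{v+0:g}" for v in q) for q in out)+"]")
    q=np.array(out[-1]);
    if commit: json.dump({"p":(p0+R0.apply(q[:3]*400)).tolist(),"r":(R0*R.from_rotvec(q[3:6]*2*np.pi)).as_euler("xyz",degrees=True).tolist()},open(F,"w"))
def line(a,b,n,ea,eb,o,f=None):
    f=np.linspace(0,1,n+1)[1:] if f is None else f
    a,b,ea,eb=map(np.array,(a,b,ea,eb));return [(*(a+(b-a)*t),list(ea+(eb-ea)*t),o) for t in f]
E
python3 - <<'E'
from p import *
c=cur();b=[486.2,-136.7,150]
plan(line(c["p"],b,10,c["r"],[180,0,1.2],1,[.03,.1,.2,.3,.4,.5,.6,.7,.8,.89]))
c=cur()
print(c)
r=line(c["p"],b,3,c["r"],[180,0,1.2],1,[.6,.9,1])+line(b,[486.2,-136.7,70],7,[180,0,1.2],[180,0,1.2],1,[.1,.3,.5,.7,.9,1,1])
plan(r)
E
```

```text
[0.0332,-0.0267,0.0061,0,0,0.001,1,
0.1106,-0.089,0.0203,0,0,0.0033,1,
0.2211,-0.1781,0.0406,0,0,0.0066,1,
0.3317,-0.2671,0.061,0,0,0.01,1,
0.4423,-0.3562,0.0813,0,0,0.0133,1,
0.5528,-0.4452,0.1016,0,0,0.0166,1,
0.6634,-0.5342,0.1219,0,0,0.0199,1,
0.774,-0.6233,0.1423,0,0,0.0233,1,
0.8845,-0.7123,0.1626,0,0,0.0266,1,
0.984,-0.7924,0.1809,0,0,0.0296,1]
{'p': [447.7489632178838, -185.94704443882034, 158.93199999999996], 'r': [180.0, 0.0, 2.5099999999999967]}
[0.0609,-0.0713,0.0134,0,0,0.0022,1,
0.0913,-0.1069,0.0201,0,0,0.0033,1,
0.1014,-0.1188,0.0223,0,0,0.0036,1,
0.1014,-0.1188,0.0423,0,0,0.0036,1,
0.1014,-0.1188,0.0823,0,0,0.0036,1,
0.1014,-0.1188,0.1223,0,0,0.0036,1,
0.1014,-0.1188,0.1623,0,0,0.0036,1,
0.1014,-0.1188,0.2023,0,0,0.0036,1,
0.1014,-0.1188,0.2223,0,0,0.0036,1,
0.1014,-0.1188,0.2223,0,0,0.0036,1]
```

Request:
carry_out(
  increments=[0.0332,-0.0267,0.0061,0,0,0.001,1,0.1106,-0.089,0.0203,0,0,0.0033,1,0.2211,-0.1781,0.0406,0,0,0.0066,1,0.3317,-0.2671,0.061,0,0,0.01,1,0.4423,-0.3562,0.0813,0,0,0.0133,1,0.5528,-0.4452,0.1016,0,0,0.0166,1,0.6634,-0.5342,0.1219,0,0,0.0199,1,0.774,-0.6233,0.1423,0,0,0.0233,1,0.8845,-0.7123,0.1626,0,0,0.0266,1,0.984,-0.7924,0.1809,0,0,0.0296,1],
)

```text
time: 1.65
tool_pos: [448.5, -183.2, 158.7]
tcp_rot: [-180.0, -0.0, 2.5]
ft_force: [0.9, -1.1, 1.1]
finger_gap: 85.4
grip_force: 0.0
```

Request:
carry_out(
  increments=[0.0609,-0.0713,0.0134,0,0,0.0022,1,0.0913,-0.1069,0.0201,0,0,0.0033,1,0.1014,-0.1188,0.0223,0,0,0.0036,1,0.1014,-0.1188,0.0423,0,0,0.0036,1,0.1014,-0.1188,0.0823,0,0,0.0036,1,0.1014,-0.1188,0.1223,0,0,0.0036,1,0.1014,-0.1188,0.1623,0,0,0.0036,1,0.1014,-0.1188,0.2023,0,0,0.0036,1,0.1014,-0.1188,0.2223,0,0,0.0036,1,0.1014,-0.1188,0.2223,0,0,0.0036,1],
)

```text
time: 2.9
tool_pos: [485.7, -136.5, 69.2]
tcp_rot: [-180.0, 0.1, 1.2]
ft_force: [0.8, -0.8, 0.4]
finger_gap: 85.2
grip_force: 0.0
```

Run:
```python
from p import *
c=cur();e=[180,0,1.2]
r=line(c["p"],[486.2,-136.7,42.7],4,e,e,1,[.3,.7,1,1])
r+=[(*r[-1][:4],o) for o in(.6,.45,.3,.1,0,-.1)]
plan(r)
```

```text
[0,0,0.0205,0,0,0,1,
0,0,0.0478,0,0,0,1,
0,0,0.0683,0,0,0,1,
0,0,0.0683,0,0,0,1,
0,0,0.0683,0,0,0,0.6,
0,0,0.0683,0,0,0,0.45,
0,0,0.0683,0,0,0,0.3,
0,0,0.0683,0,0,0,0.1,
0,0,0.0683,0,0,0,0,
0,0,0.0683,0,0,0,-0.1]
```

Request:
carry_out(
  increments=[0,0,0.0205,0,0,0,1,0,0,0.0478,0,0,0,1,0,0,0.0683,0,0,0,1,0,0,0.0683,0,0,0,1,0,0,0.0683,0,0,0,0.6,0,0,0.0683,0,0,0,0.45,0,0,0.0683,0,0,0,0.3,0,0,0.0683,0,0,0,0.1,0,0,0.0683,0,0,0,-1,0,0,0.0683,0,0,0,-1],
  force=55,
)

```text
time: 4.15
tool_pos: [486.5, -136.7, 43.6]
tcp_rot: [180.0, -0.0, 1.2]
ft_force: [-3.1, 1.1, 4.9]
finger_gap: 56.3
grip_force: 57.1
```

Run:
```python
from h import *
print({k:np.round(v,2) for k,v in sense().items()})
a=viewer.snapshot("side")[170:310,190:350,::-1]
cv2.imwrite("pics/g1.png",cv2.convertScaleAbs(cv2.resize(a,None,fx=4.2,fy=4.2,interpolation=cv2.INTER_CUBIC),alpha=1.5))
```

```text
{'time': np.float64(4.15), 'joint_pos': array([-2.1520e+01,  3.1400e+00,  1.1049e+02,  1.0000e-02,  6.6330e+01,
        6.7260e+01]), 'qd': array([-0.04,  0.04,  0.04,  0.05,  0.08, -0.05]), 'joint_efforts': array([-3.700e-01, -4.488e+01, -4.311e+01, -1.900e-01, -9.900e-01,
       -1.000e-02]), 'tool_pos': array([ 486.55, -136.69,   43.57]), 'tcp_rot': array([ 1.80e+02, -4.00e-02,  1.22e+00]), 'ft_force': array([-3.14,  1.08,  4.9 ]), 'wrist_torque': array([ 0.26,  0.42, -0.01]), 'grip_force': np.float64(57.09), 'finger_gap': np.float64(56.32)}
```

View pics/g1.png

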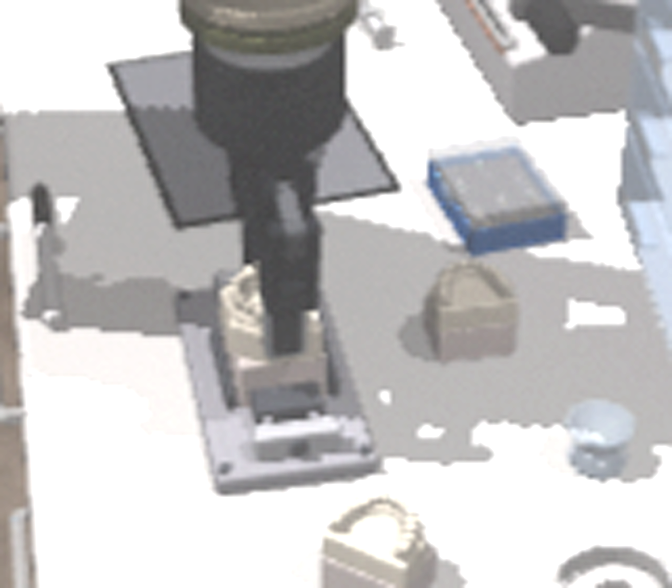

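Model is gripped, gap 56 mm at 57 N. The fingertips stop well above the jaw top, near pixel (287,355) in the crop. Now the slide, in two gentle calls.

Run:
```python
from p import *
from h import proj
print(((proj("side",[[486,-170,43.5],[486,-170,47],[486,-170,50]])-[190,170]+.5)*4.2).round())
c=cur();b=[512.8,126.6,c["p"][2]];t=[180,0,6.9]
f=np.array([.006,.025,.055,.095,.14,.19,.24,.29,.34,.39])
a=c["p"];e=c["r"]
plan(line(a,b,10,e,t,-1,f))
g=np.array([.44,.49,.54,.59,.64,.69,.74,.79,.84,.88])
c=cur();L=lambda g:[(*(np.array(a)+(np.array(b)-a)*k),[180,0,1.2+5.7*k],-1) for k in g]
plan(L(g));plan(L([.915,.945,.97,.985,.995,1,1,1,1,1]));print(cur())
```

```text
[[282. 362.]
 [282. 357.]
 [282. 352.]]
[0.0005,-0.0039,0,0,0,-0.0001,-1,
0.002,-0.0164,0,0,0,-0.0004,-1,
0.0044,-0.0361,0,0,0,-0.0009,-1,
0.0076,-0.0624,0,0,0,-0.0015,-1,
0.0113,-0.0919,0,0,0,-0.0022,-1,
0.0153,-0.1248,0,0,0,-0.003,-1,
0.0193,-0.1576,0,0,0,-0.0038,-1,
0.0233,-0.1904,0,0,0,-0.0046,-1,
0.0274,-0.2233,0,0,0,-0.0054,-1,
0.0314,-0.2561,0,0,0,-0.0062,-1]
[0.0053,-0.0327,0,0,0,-0.0007,-1,
0.0106,-0.0653,0,0,0,-0.0015,-1,
0.0159,-0.098,0,0,0,-0.0023,-1,
0.0212,-0.1306,0,0,0,-0.0031,-1,
0.0265,-0.1633,0,0,0,-0.0039,-1,
0.0318,-0.1959,0,0,0,-0.0047,-1,
0.0371,-0.2286,0,0,0,-0.0055,-1,
0.0424,-0.2612,0,0,0,-0.0063,-1,
0.0477,-0.2939,0,0,0,-0.0071,-1,
0.0519,-0.32,0,0,0,-0.0077,-1]
[0.0048,-0.0227,0,0,0,-0.0005,-1,
0.0089,-0.0421,0,0,0,-0.001,-1,
0.0124,-0.0582,0,0,0,-0.0014,-1,
0.0144,-0.068,0,0,0,-0.0017,-1,
0.0158,-0.0744,0,0,0,-0.0018,-1,
0.0165,-0.0777,0,0,0,-0.0019,-1,
0.0165,-0.0777,0,0,0,-0.0019,-1,
0.0165,-0.0777,0,0,0,-0.0019,-1,
0.0165,-0.0777,0,0,0,-0.0019,-1,
0.0165,-0.0777,0,0,0,-0.0019,-1]
{'p': [512.7992960553953, 126.61516316139398, 42.69199999999992], 'r': [180.0, 0.0, 6.901999999999998]}
```

Request:
carry_out(
  increments=[0.0005,-0.0039,0,0,0,-0.0001,-1,0.002,-0.0164,0,0,0,-0.0004,-1,0.0044,-0.0361,0,0,0,-0.0009,-1,0.0076,-0.0624,0,0,0,-0.0015,-1,0.0113,-0.0919,0,0,0,-0.0022,-1,0.0153,-0.1248,0,0,0,-0.003,-1,0.0193,-0.1576,0,0,0,-0.0038,-1,0.0233,-0.1904,0,0,0,-0.0046,-1,0.0274,-0.2233,0,0,0,-0.0054,-1,0.0314,-0.2561,0,0,0,-0.0062,-1],
)

```text
time: 5.45
tool_pos: [497.4, -35.6, 43.6]
tcp_rot: [179.8, -0.1, 3.4]
ft_force: [-0.8, -10.5, 2.7]
finger_gap: 56.8
grip_force: 58.5
```

Request:
carry_out(
  increments=[0.0053,-0.0327,0,0,0,-0.0007,-1,0.0106,-0.0653,0,0,0,-0.0015,-1,0.0159,-0.098,0,0,0,-0.0023,-1,0.0212,-0.1306,0,0,0,-0.0031,-1,0.0265,-0.1633,0,0,0,-0.0039,-1,0.0318,-0.1959,0,0,0,-0.0047,-1,0.0371,-0.2286,0,0,0,-0.0055,-1,0.0424,-0.2612,0,0,0,-0.0063,-1,0.0477,-0.2939,0,0,0,-0.0071,-1,0.0519,-0.32,0,0,0,-0.0077,-1],
)

```text
time: 6.7
tool_pos: [510.5, 93.4, 43.6]
tcp_rot: [179.8, -0.1, 6.2]
ft_force: [-0.6, -12.1, 6.2]
finger_gap: 56.2
grip_force: 58.8
```

Request:
carry_out(
  increments=[0.0048,-0.0227,0,0,0,-0.0005,-1,0.0089,-0.0421,0,0,0,-0.001,-1,0.0124,-0.0582,0,0,0,-0.0014,-1,0.0144,-0.068,0,0,0,-0.0017,-1,0.0158,-0.0744,0,0,0,-0.0018,-1,0.0165,-0.0777,0,0,0,-0.0019,-1,0.0165,-0.0777,0,0,0,-0.0019,-1,0.0165,-0.0777,0,0,0,-0.0019,-1,0.0165,-0.0777,0,0,0,-0.0019,-1,0.0165,-0.0777,0,0,0,-0.0019,-1],
)

```text
time: 7.95
tool_pos: [513.7, 124.8, 43.6]
tcp_rot: [179.8, -0.1, 6.9]
ft_force: [-0.7, -10.4, 5.7]
finger_gap: 56.6
grip_force: 58.8
```

Run:
```python
from h import *
print({k:np.round(v,2) for k,v in sense().items() if k in("tool_pos","tcp_rot","ft_force","wrist_torque","finger_gap")})
a=viewer.snapshot("side")[155:265,190:290,::-1];b=viewer.snapshot("top")[160:235,180:275,::-1]
f=lambda a,k:cv2.convertScaleAbs(cv2.resize(a,None,fx=k,fy=k,interpolation=cv2.INTER_CUBIC),alpha=1.2)
a=f(a,4);b=f(b,4);b=cv2.copyMakeBorder(b,0,440-300,0,0,cv2.BORDER_CONSTANT)
cv2.imwrite("pics/s1.png",np.hstack([a,b]))
```

```text
{'tool_pos': array([513.67, 124.77,  43.65]), 'tcp_rot': array([ 1.7983e+02, -6.0000e-02,  6.8800e+00]), 'ft_force': array([ -0.66, -10.43,   5.74]), 'wrist_torque': array([-1.59,  0.14,  0.03]), 'finger_gap': np.float64(56.57)}
```

View pics/s1.png

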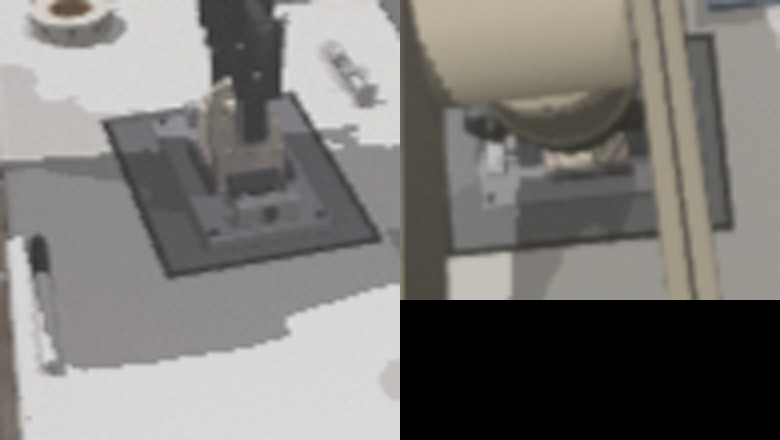

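```bash
cat > ef.py <<'E'
from h import *
from scipy.optimize import minimize
def score(q,g,n,zs=(12,)):
    s=0
    for z in zs:
        for a,b in (((-42,-80),(42,-80)),((-42,-80),(-42,80)),((42,-80),(42,40)),((-42,80),(-14,80))):
            P=np.array([[*(np.array(a)+(np.array(b)-a)*t),z] for t in np.linspace(.03,.97,60)])
            p=proj(n,place(P,q)).astype(np.float32);d=p[-1]-p[0];d/=np.linalg.norm(d)
            gx=cv2.remap(g[0],p[:,:1],p[:,1:],1).ravel();gy=cv2.remap(g[1],p[:,:1],p[:,1:],1).ravel()
            s+=abs(np.mean(np.clip(gx*-d[1]+gy*d[0],-12,12)))
    return s
def run(im,n,q0,zs=(12,)):
    im=cv2.GaussianBlur(im.mean(2).astype(np.float32),(0,0),.8);g=(cv2.Sobel(im,cv2.CV_32F,1,0,scale=.125),cv2.Sobel(im,cv2.CV_32F,0,1,scale=.125))
    best=max(((score(q:=np.array(q0)+[x,y,a],g,n,zs),tuple(q)) for x in range(-12,13,2) for y in range(-12,13,2) for a in(-4,-2,0,2,4)))
    m=minimize(lambda q:-score(q,g,n,zs),best[1],method="Nelder-Mead",options={"initial_simplex":[np.array(best[1])+d for d in([0,0,0],[2,0,0],[0,2,0],[0,0,2])]})
    return m.x.round(2),round(-m.fun,2),score(np.array(q0),g,n,zs).round(2)
E
python3 - <<'E'
from ef import *
for n in("side","top"):print(n,run(cv2.imread(f"pics/{n}0.png"),n,[484,-137,1]))
im=viewer.snapshot("side");cv2.imwrite("pics/side1.png",im[:,:,::-1]);print(run(im,"side",[510,125,7]))
c=im[178:222,218:288,::-1]
cv2.imwrite("pics/c1.png",cv2.convertScaleAbs(cv2.resize(c,None,fx=10,fy=10,interpolation=cv2.INTER_CUBIC),alpha=1.8))
E
```

```text
side (array([ 481.95, -139.03,    1.4 ]), np.float64(29.98), np.float32(25.37))
top (array([ 4.8253e+02, -1.3587e+02,  2.4000e-01]), np.float64(36.46), np.float32(33.41))
(array([511.12, 128.54,   7.3 ]), np.float64(20.84), np.float32(17.99))
```

View pics/c1.png

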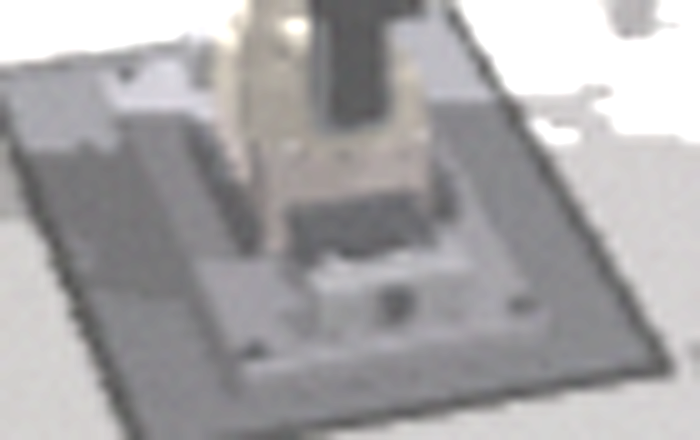

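Run:
```python
from h import *
Z=lambda u,v:((np.array([u-396,v])+.5)/9-.5+[228,225]);W=lambda u,v:((np.array([u,v])+.5)/10-.5+[218,178])
P=[[-36.5,-73,12],[-36.5,73,12],[36.5,73,12]];o=np.array([Z(537,507),Z(447,138),Z(720,104)])
print(fit(P,{"side":o},[484,-137,1]))
P=[[-36.5,-73,12],[-36.5,73,12],[36.5,-73,12]];o=np.array([W(252,349),W(127,72),W(522,303)])
print(fit(P,{"side":o},[510,125,7]))
# visible mat corner & plate corner
for n,uv,z in(("mat -y+x",(668,372),1),("mat +y-x",(0,72),1),("plate corner -x-y top",(240,372),12),("plate corner +x-y",(548,318),12)):print(n,ray("side",W(*uv),z).round(1))
print(place([[72.5,-102.5,1],[-72.5,102.5,1],[-42,-80,12],[42,-80,12]],[510.5,126.3,6.9]).round(1))
```

```text
(array([ 485.19259332, -135.8369863 ,    1.45790161]), array([[ 0.00191822,  0.08031555],
       [ 0.08333042, -0.08837316],
       [-0.08635942, -0.00526226]]))
(array([512.90245324, 124.27680664,   6.2939815 ]), array([[-0.02277788, -0.08622859],
       [-0.03691384, -0.00898117],
       [ 0.05703396,  0.08984313]]))
mat -y+x [591.6  33.9   1. ]
mat +y-x [434.3 217.9   1. ]
plate corner -x-y top [480.2  37.4  12. ]
plate corner +x-y [562.5  48.   12. ]
[[594.8  33.3   1. ]
 [426.2 219.3   1. ]
 [478.4  41.8  12. ]
 [561.8  51.9  12. ]]
```

Run:
```python
from p import *
c=cur();e=[180,0,7.3]
plan(line(c["p"],[510.8,129,c["p"][2]],10,c["r"],e,-1,[.15,.3,.5,.7,.85,1,1,1,1,1]))
```

```text
[-0.0006,-0.001,0,0,0,-0.0002,-1,
-0.0013,-0.002,0,0,0,-0.0003,-1,
-0.0021,-0.0033,0,0,0,-0.0006,-1,
-0.003,-0.0046,0,0,0,-0.0008,-1,
-0.0036,-0.0055,0,0,0,-0.0009,-1,
-0.0042,-0.0065,0,0,0,-0.0011,-1,
-0.0042,-0.0065,0,0,0,-0.0011,-1,
-0.0042,-0.0065,0,0,0,-0.0011,-1,
-0.0042,-0.0065,0,0,0,-0.0011,-1,
-0.0042,-0.0065,0,0,0,-0.0011,-1]
```

Request:
carry_out(
  increments=[-0.0006,-0.001,0,0,0,-0.0002,-1,-0.0013,-0.002,0,0,0,-0.0003,-1,-0.0021,-0.0033,0,0,0,-0.0006,-1,-0.003,-0.0046,0,0,0,-0.0008,-1,-0.0036,-0.0055,0,0,0,-0.0009,-1,-0.0042,-0.0065,0,0,0,-0.0011,-1,-0.0042,-0.0065,0,0,0,-0.0011,-1,-0.0042,-0.0065,0,0,0,-0.0011,-1,-0.0042,-0.0065,0,0,0,-0.0011,-1,-0.0042,-0.0065,0,0,0,-0.0011,-1],
)

```text
time: 9.35
tool_pos: [512.5, 127.6, 43.6]
tcp_rot: [179.9, -0.2, 7.3]
ft_force: [4.3, -7.1, -0.6]
finger_gap: 56.4
grip_force: 58.3
```

Run:
```python
from h import *
print({k:np.round(v,2) for k,v in sense().items() if k in("tool_pos","tcp_rot","ft_force","wrist_torque","finger_gap")})
# screw shift by local template match vs side1
A=cv2.imread("pics/side1.png");im=viewer.snapshot("side")[:,:,::-1].copy();cv2.imwrite("pics/side2.png",im)
up=lambda i:cv2.resize(i.astype(np.float32).mean(2),None,fx=8,fy=8,interpolation=cv2.INTER_CUBIC)
a,b=up(A),up(im);o=[]
for u,v in((252,349),(127,72),(522,303)):
    x,y=((np.array([u,v])+.5)/10+[218,178])*8;x,y=int(x),int(y)
    t=a[y-24:y+24,x-28:x+28];s=b[y-48:y+48,x-52:x+52]
    m=cv2.matchTemplate(s,t,cv2.TM_CCOEFF_NORMED);k=cv2.minMaxLoc(m);d=(np.array(k[3])-24)/8;print(d,round(k[1],2))
    o.append((np.array([u,v])+.5)/10-.5+[218,178]+d)
print(fit([[-36.5,-73,12],[-36.5,73,12],[36.5,-73,12]],{"side":np.array(o)},[510,125,7]))
```

```text
{'tool_pos': array([512.51, 127.64,  43.62]), 'tcp_rot': array([179.87,  -0.18,   7.28]), 'ft_force': array([ 4.31, -7.15, -0.64]), 'wrist_torque': array([-1.16, -0.66,  0.03]), 'finger_gap': np.float64(56.45)}
[-0.25  -0.625] 0.97
[-0.5  0. ] 0.98
[-0.625 -0.5  ] 0.98
(array([511.82964569, 126.48448435,   6.6007125 ]), array([[-0.13433891,  0.1259101 ],
       [-0.11946457, -0.31066081],
       [ 0.24559347,  0.10944227]]))
```

Holder is within about 1 mm and 0.3° of the mat centre and axes. Rocking next: left up, pivoting about the right nose.

```bash
cat > rock.py <<'E'
from p import *
B=np.array([512.4,127.4]);YAW=7.3;D=31.6
def pose(hl,hr,zb=0.,zoff=0.8):
    s=(hl-hr)/58;t=np.arcsin(s);m=(hl+hr)/2
    y=(11-m)*np.tan(t)*(m<22)-D*s
    a=np.radians(YAW);xy=B+y*np.array([-np.sin(a),np.cos(a)])
    return (xy[0],xy[1],12+m+D*np.cos(t)+zoff+zb,[180+np.degrees(t),0,YAW],-1)
def seq(a,b,f,z0=0,z1=0):
    return [pose(*(np.array(a)+(np.array(b)-a)*k),zb=z0+(z1-z0)*k) for k in f]
E
python3 - <<'E'
from rock import *
plan(seq((0,0),(0,0),[0,0],-1,-1)+seq((0,0),(9,0),[.1,.25,.4,.55,.7,.85,1,1],-1,-.5));print(cur())
E
```

```text
[0.0034,0.0045,-0.0018,0,0,0,-1,
0.0034,0.0045,-0.0018,0,0,0,-1,
0.0034,0.0053,-0.003,0.0025,0,0,-1,
0.0034,0.0066,-0.0048,0.0062,0,0,-1,
0.0034,0.0079,-0.0066,0.0099,0,0,-1,
0.0034,0.0094,-0.0084,0.0136,0,0,-1,
0.0034,0.0109,-0.0101,0.0173,0,0,-1,
0.0034,0.0125,-0.0117,0.0211,0,0,-1,
0.0034,0.0142,-0.0133,0.0248,0,0,-1,
0.0034,0.0142,-0.0133,0.0248,0,0,-1]
{'p': [512.8895376739142, 123.53320839404255, 48.01199999999992], 'r': [-171.072, 0.0, 7.298000000000009]}
```

Request:
carry_out(
  increments=[0.0034,0.0045,-0.0018,0,0,0,-1,0.0034,0.0045,-0.0018,0,0,0,-1,0.0034,0.0053,-0.003,0.0025,0,0,-1,0.0034,0.0066,-0.0048,0.0062,0,0,-1,0.0034,0.0079,-0.0066,0.0099,0,0,-1,0.0034,0.0094,-0.0084,0.0136,0,0,-1,0.0034,0.0109,-0.0101,0.0173,0,0,-1,0.0034,0.0125,-0.0117,0.0211,0,0,-1,0.0034,0.0142,-0.0133,0.0248,0,0,-1,0.0034,0.0142,-0.0133,0.0248,0,0,-1],
)

```text
time: 10.65
tool_pos: [512.8, 123.2, 47.7]
tcp_rot: [-171.0, 0.0, 7.3]
ft_force: [3.1, -2.3, -7.1]
finger_gap: 56.4
grip_force: 59.5
```

Run:
```python
from h import *
print({k:np.round(v,2) for k,v in sense().items() if k in("tool_pos","tcp_rot","ft_force","wrist_torque","finger_gap")})
im=viewer.snapshot("side")[:,:,::-1].copy();cv2.imwrite("pics/side3.png",im)
c=im[165:222,218:288]
cv2.imwrite("pics/c3.png",cv2.convertScaleAbs(cv2.resize(c,None,fx=10,fy=10,interpolation=cv2.INTER_CUBIC),alpha=1.7))
```

```text
{'tool_pos': array([512.76, 123.19,  47.69]), 'tcp_rot': array([-1.7103e+02,  2.0000e-02,  7.2500e+00]), 'ft_force': array([ 3.09, -2.27, -7.07]), 'wrist_torque': array([-1.69, -0.8 ,  0.14]), 'finger_gap': np.float64(56.36)}
```

View pics/c3.png

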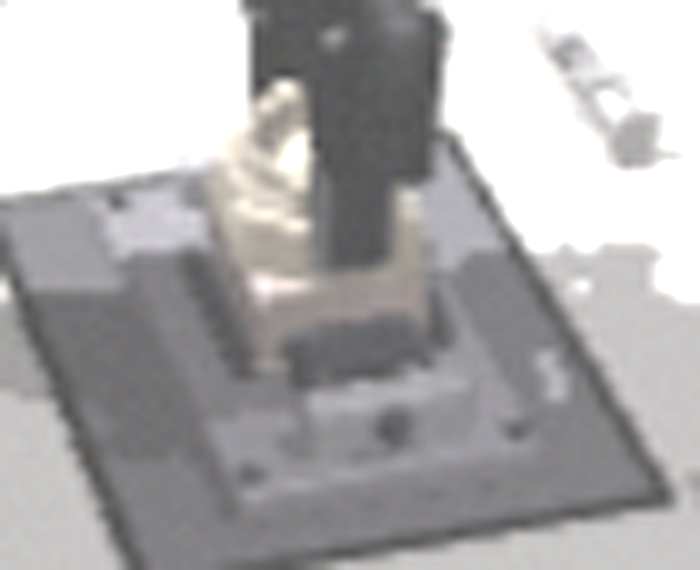

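Picture: model tilted 9°, left side up. Plate screws at (250,472), (515,426) and (118,200), within a pixel of before, so the holder is flat and unmoved. Now right up, left sinking 2 mm.

Run:
```python
from rock import *
plan(seq((9,0),(7,14),[.06,.15,.27,.39,.51,.63,.75,.87,.95,1],-.5,-.5));print(cur())
```

```text
[0,-0.0011,-0.0009,-0.0027,0,0,-1,
0,-0.0027,-0.0023,-0.0066,0,0,-1,
0,-0.005,-0.004,-0.0119,0,0,-1,
0,-0.0074,-0.0056,-0.0172,0,0,-1,
0,-0.01,-0.0072,-0.0225,0,0,-1,
0,-0.0126,-0.0086,-0.0278,0,0,-1,
0,-0.0153,-0.0099,-0.033,0,0,-1,
0,-0.0181,-0.0111,-0.0383,0,0,-1,
0,-0.02,-0.0118,-0.0418,0,0,-1,
0,-0.0213,-0.0122,-0.0441,0,0,-1]
{'p': [511.91656037259787, 131.13058860179075, 54.15512047334564], 'r': [173.052, 1.2722218725854067e-14, 7.298000000000009]}
```

Request:
carry_out(
  increments=[0,-0.0011,-0.0009,-0.0027,0,0,-1,0,-0.0027,-0.0023,-0.0066,0,0,-1,0,-0.005,-0.004,-0.0119,0,0,-1,0,-0.0074,-0.0056,-0.0172,0,0,-1,0,-0.01,-0.0072,-0.0225,0,0,-1,0,-0.0126,-0.0086,-0.0278,0,0,-1,0,-0.0153,-0.0099,-0.033,0,0,-1,0,-0.0181,-0.0111,-0.0383,0,0,-1,0,-0.02,-0.0118,-0.0418,0,0,-1,0,-0.0213,-0.0122,-0.0441,0,0,-1],
)

```text
time: 11.95
tool_pos: [512.1, 130.8, 55.4]
tcp_rot: [172.9, -0.0, 7.3]
ft_force: [-1.0, -8.7, 2.0]
finger_gap: 56.6
grip_force: 62.1
```

```bash
cat > chk.py <<'E'
from h import *
import sys
print({k:np.round(v,2) for k,v in sense().items() if k in("time","tool_pos","tcp_rot","ft_force","wrist_torque","finger_gap")})
A=cv2.imread("pics/side2.png");im=viewer.snapshot("side")[:,:,::-1].copy();cv2.imwrite(f"pics/{sys.argv[1]}.png",im)
up=lambda i:cv2.resize(i.astype(np.float32).mean(2),None,fx=8,fy=8,interpolation=cv2.INTER_CUBIC)
a,b=up(A),up(im)
for u,v in((252,349),(127,72),(522,303)):
    x,y=((np.array([u,v])+.5)/10+[218,178])*8-[3,3];x,y=int(x),int(y)
    t=a[y-24:y+24,x-28:x+28];s=b[y-60:y+60,x-64:x+64]
    k=cv2.minMaxLoc(cv2.matchTemplate(s,t,cv2.TM_CCOEFF_NORMED));print((np.array(k[3])-36)/8,round(k[1],2))
E
python3 chk.py side4
python3 - <<'E'
from rock import *
plan(seq((7,14),(17,12),[.06,.15,.27,.39,.51,.63,.75,.87,.95,1],-.5,-.5))
E
```

```text
{'time': np.float64(11.95), 'tool_pos': array([512.14, 130.78,  55.41]), 'tcp_rot': array([ 1.7286e+02, -3.0000e-02,  7.3300e+00]), 'ft_force': array([-1.02, -8.67,  2.  ]), 'wrist_torque': array([-1.72,  0.16,  0.01]), 'finger_gap': np.float64(56.64)}
[-0.375 -0.5  ] 0.97
[-0.25  -0.125] 0.97
[-0.375 -0.625] 0.96
[0,0.001,-0.0006,0.002,0,0,-1,
0,0.0025,-0.0015,0.005,0,0,-1,
0,0.0045,-0.0026,0.009,0,0,-1,
0,0.0066,-0.0037,0.0129,0,0,-1,
0,0.0088,-0.0047,0.0169,0,0,-1,
0,0.011,-0.0056,0.0208,0,0,-1,
0,0.0132,-0.0065,0.0248,0,0,-1,
0,0.0155,-0.0073,0.0287,0,0,-1,
0,0.0171,-0.0079,0.0314,0,0,-1,
0,0.0181,-0.0082,0.033,0,0,-1]
```

Request:
carry_out(
  increments=[0,0.002,-0.0006,0.002,0,0,-1,0,0.0045,-0.0015,0.005,0,0,-1,0,0.007,-0.0026,0.009,0,0,-1,0,0.0091,-0.0037,0.0129,0,0,-1,0,0.0113,-0.0047,0.0169,0,0,-1,0,0.0135,-0.0056,0.0208,0,0,-1,0,0.0157,-0.0065,0.0248,0,0,-1,0,0.018,-0.0073,0.0287,0,0,-1,0,0.0196,-0.0079,0.0314,0,0,-1,0,0.0206,-0.0082,0.033,0,0,-1],
)

```text
time: 13.25
tool_pos: [513.6, 124.3, 60.4]
tcp_rot: [-174.9, -0.1, 7.3]
ft_force: [-5.8, -0.1, 13.1]
finger_gap: 56.5
grip_force: 63.4
```

```bash
python3 chk.py side5
python3 - <<'E'
import json
from p import *
c=cur();R0=R.from_euler("xyz",c["r"],degrees=True)
# actual sent last row = relative to pose before plan: committed one already ran with y .0181; add the extra .0025 along old tool y
# old tool y axis = Rz(7.3) Rx(173.05) y
ex=R.from_euler("xyz",[173.052,0,7.298],degrees=True).apply([0,.0025*400,0])
c["p"]=(np.array(c["p"])+ex).tolist();json.dump(c,open(F,"w"));print(c)
E
```

```text
{'time': np.float64(13.25), 'tool_pos': array([513.56, 124.34,  60.44]), 'tcp_rot': array([-1.7491e+02, -9.0000e-02,  7.2800e+00]), 'ft_force': array([-5.81, -0.15, 13.07]), 'wrist_torque': array([-0.11,  1.22, -0.07]), 'finger_gap': np.float64(56.45)}
[-0.5   -0.625] 0.97
[-0.125 -0.125] 0.98
[-0.5  -0.75] 0.97
{'p': [512.9051981183029, 123.41092563360934, 58.40781362774272], 'r': [-175.068, 1.2722218725854067e-14, 7.298000000000009]}
```

Pressing down 13 N shows the right edge now resting on top of its nose, so it is free. Next: right up, level, lift.

Run:
```python
import rock
from rock import *
rock.B=np.array([512.9,126.6])
plan(seq((18.5,14),(19,22),[.1,.3,.5,.7,.85,1,1],0,0)+seq((19,22),(21,22),[.5,1,1]));print(cur())
plan(seq((21,22),(30,30),[.1,.25,.45,.65,.85,.95,1,1,1,1]));print(cur())
```

```text
[0.001,-0.0024,-0.0063,-0.0034,0,0,-1,
0.001,-0.0049,-0.0083,-0.0075,0,0,-1,
0.001,-0.0076,-0.0103,-0.0116,0,0,-1,
0.001,-0.0103,-0.0122,-0.0158,0,0,-1,
0.001,-0.0124,-0.0136,-0.0188,0,0,-1,
0.001,-0.0146,-0.0149,-0.0219,0,0,-1,
0.001,-0.0146,-0.0149,-0.0219,0,0,-1,
0.001,-0.013,-0.0164,-0.0192,0,0,-1,
0.001,-0.0113,-0.0178,-0.0164,0,0,-1,
0.001,-0.0113,-0.0178,-0.0164,0,0,-1]
{'p': [512.8076669781849, 127.32134905746743, 65.89005101523914], 'r': [179.028, 1.2722218725854067e-14, 7.298000000000009]}
[0,0.0006,-0.0021,0.0002,0,0,-1,
0,0.0009,-0.0053,0.0006,0,0,-1,
0,0.0012,-0.0096,0.0012,0,0,-1,
0,0.0016,-0.0138,0.0017,0,0,-1,
0,0.0019,-0.0181,0.0023,0,0,-1,
0,0.0021,-0.0202,0.0026,0,0,-1,
0,0.0022,-0.0212,0.0027,0,0,-1,
0,0.0022,-0.0212,0.0027,0,0,-1,
0,0.0022,-0.0212,0.0027,0,0,-1,
0,0.0022,-0.0212,0.0027,0,0,-1]
{'p': [512.9011636462895, 126.59129118788782, 74.38375891462667], 'r': [180.0, 1.2722218725854067e-14, 7.298000000000009]}
```

Request:
carry_out(
  increments=[0.001,-0.0024,-0.0063,-0.0034,0,0,-1,0.001,-0.0049,-0.0083,-0.0075,0,0,-1,0.001,-0.0076,-0.0103,-0.0116,0,0,-1,0.001,-0.0103,-0.0122,-0.0158,0,0,-1,0.001,-0.0124,-0.0136,-0.0188,0,0,-1,0.001,-0.0146,-0.0149,-0.0219,0,0,-1,0.001,-0.0146,-0.0149,-0.0219,0,0,-1,0.001,-0.013,-0.0164,-0.0192,0,0,-1,0.001,-0.0113,-0.0178,-0.0164,0,0,-1,0.001,-0.0113,-0.0178,-0.0164,0,0,-1],
)

```text
time: 14.55
tool_pos: [513.0, 126.6, 66.0]
tcp_rot: [179.1, -0.0, 7.2]
ft_force: [0.3, 0.2, -2.5]
finger_gap: 56.6
grip_force: 61.7
```

```bash
python3 chk.py side6
```

```text
{'time': np.float64(14.55), 'tool_pos': array([512.98, 126.65,  65.99]), 'tcp_rot': array([ 1.7906e+02, -1.0000e-02,  7.2200e+00]), 'ft_force': array([ 0.32,  0.22, -2.54]), 'wrist_torque': array([-0.  ,  0.04,  0.06]), 'finger_gap': np.float64(56.62)}
[-0.5   -0.625] 0.97
[-0.125 -0.125] 0.97
[-0.375 -0.75 ] 0.98
```

Force is the model's weight only, so it is free. Lift to clear.

Request:
carry_out(
  increments=[0,0.0006,-0.0021,0.0002,0,0,-1,0,0.0009,-0.0053,0.0006,0,0,-1,0,0.0012,-0.0096,0.0012,0,0,-1,0,0.0016,-0.0138,0.0017,0,0,-1,0,0.0019,-0.0181,0.0023,0,0,-1,0,0.0021,-0.0202,0.0026,0,0,-1,0,0.0022,-0.0212,0.0027,0,0,-1,0,0.0022,-0.0212,0.0027,0,0,-1,0,0.0022,-0.0212,0.0027,0,0,-1,0,0.0022,-0.0212,0.0027,0,0,-1],
)

```text
time: 15.85
tool_pos: [512.9, 126.6, 74.3]
tcp_rot: [-180.0, 0.0, 7.3]
ft_force: [-0.1, -0.2, -2.8]
finger_gap: 56.1
grip_force: 61.7
```

```bash
python3 chk.py side7
python3 - <<'E'
from h import *
im=cv2.imread("pics/side7.png")
c=im[155:222,215:290];cv2.imwrite("pics/c7.png",cv2.convertScaleAbs(cv2.resize(c,None,fx=8.5,fy=8.5,interpolation=cv2.INTER_CUBIC),alpha=1.7))
E
```

```text
{'time': np.float64(15.85), 'tool_pos': array([512.85, 126.59,  74.32]), 'tcp_rot': array([-1.8e+02,  1.0e-02,  7.3e+00]), 'ft_force': array([-0.12, -0.19, -2.8 ]), 'wrist_torque': array([ 0.02, -0.01, -0.02]), 'finger_gap': np.float64(56.13)}
[-0.375 -0.625] 0.97
[-0.125 -0.125] 0.98
[-0.5  -0.75] 0.97
```

View pics/c7.png

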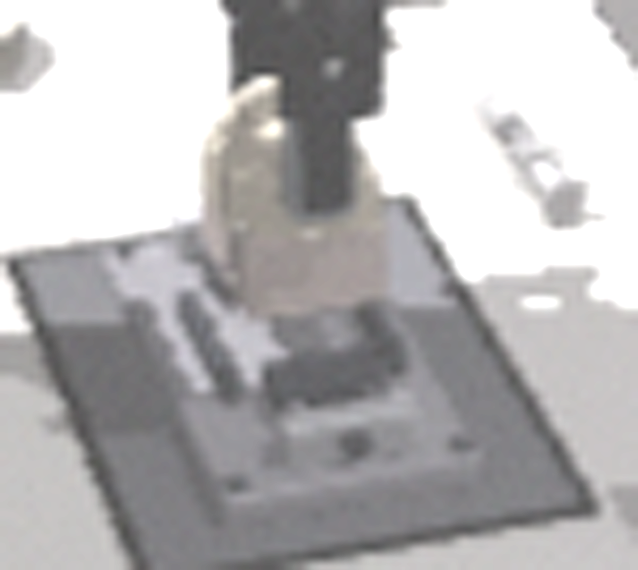

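Run:
```python
from h import *
q=[510.9,126.4,7.3]
for z in(39,42.7,46):print(z,((proj("side",place([[-21,-29,z],[25,-29,z]],q))-[215,155]+.5)*8.5-.5).round(0).tolist())
W=lambda u,v:((np.array([u,v])+.5)/8.5-.5+[215,155])
o=np.array([W(236,484),W(110,257),W(462,443)])
print(fit([[-36.5,-73,12],[-36.5,73,12],[36.5,-73,12]],{"side":o},[510,125,7]))
o=np.array([(np.array(p)+.5)/10-.5+[218,178]+d for p,d in(((252,349),(-.62,-1.25)),((127,72),(-.62,-.12)),((522,303),(-1.06,-1.25)))])
print(fit([[-36.5,-73,12],[-36.5,73,12],[36.5,-73,12]],{"side":o},[510,125,7]))
```

```text
39 [[246.0, 332.0], [388.0, 309.0]]
42.7 [[245.0, 322.0], [387.0, 299.0]]
46 [[245.0, 313.0], [387.0, 290.0]]
(array([508.57570994, 128.67837248,   9.0346644 ]), array([[-0.00292006,  0.2203478 ],
       [-0.02219897, -0.19976419],
       [ 0.02320212, -0.05887784]]))
(array([511.39216211, 129.18178909,   6.56851234]), array([[-0.08919492,  0.19324209],
       [-0.24622835, -0.65752944],
       [ 0.31628955,  0.32532062]]))
```

Run:
```python
from h import *
P=[[-36.5,-73,12],[36.5,-73,12]]
A=cv2.imread("pics/side1.png")
up=lambda i:cv2.resize(i.astype(np.float32).mean(2),None,fx=8,fy=8,interpolation=cv2.INTER_CUBIC)
a=up(A)
for f in("side1","side2","side3","side4","side5","side6","side7"):
    b=up(cv2.imread(f"pics/{f}.png"));o=[];ss=[]
    for u,v,w in((252,349,20),(522,303,20),(127,72,14)):
        x,y=((np.array([u,v])+.5)/10+[218,178])*8;x,y=int(x),int(y)
        t=a[y-w:y+w,x-w:x+w];s=b[y-w-24:y+w+24,x-w-24:x+w+24]
        k=cv2.minMaxLoc(cv2.matchTemplate(s,t,cv2.TM_CCOEFF_NORMED));o.append((np.array([u,v])+.5)/10-.5+[218,178]+(np.array(k[3])-24)/8);ss.append(round(k[1],2))
    q,e=fit(P,{"side":np.array(o[:2])},[511,126,7]);q3,e3=fit(P+[[-36.5,73,12]],{"side":np.array(o)},[511,126,7])
    print(f,q.round(1),abs(e).max().round(2),q3.round(1),abs(e3).max().round(2),ss)
for z in (12,):
  pr=proj("side",place([[-36.5,73,12]],[511.5,127.5,6.9]))[0];print(pr)
```

```text
side1 [512.  124.2   7. ] 0.0 [512.9 124.3   6.3] 0.09 [1.0, 1.0, 1.0]
side2 [511.1 127.    7.2] 0.15 [511.7 126.5   6.7] 0.29 [0.97, 0.98, 0.96]
side3 [511.6 127.    6.7] 0.05 [511.3 126.5   7. ] 0.24 [0.97, 0.97, 0.95]
side4 [510.  129.7   7.7] 0.15 [511.2 129.1   6.8] 0.35 [0.98, 0.98, 0.89]
side5 [509.8 130.    7.7] 0.02 [511.  129.2   6.7] 0.49 [0.98, 0.98, 0.89]
side6 [509.8 130.    7.7] 0.02 [511.  129.2   6.7] 0.49 [0.96, 0.99, 0.88]
side7 [509.7 129.9   7.9] 0.07 [511.1 129.2   6.8] 0.47 [0.97, 0.98, 0.88]
[229.35952076 184.32353953]
```

Model is clear and level, with its bottom about 15–17 mm above the jaws. I'll lower it 2 mm to centre it in the asked range, and let it settle.

Request:
carry_out(
  increments=[0,0,0.002,0,0,0,-1,0,0,0.004,0,0,0,-1,0,0,0.005,0,0,0,-1,0,0,0.005,0,0,0,-1,0,0,0.005,0,0,0,-1,0,0,0.005,0,0,0,-1,0,0,0.005,0,0,0,-1,0,0,0.005,0,0,0,-1,0,0,0.005,0,0,0,-1,0,0,0.005,0,0,0,-1],
)

```text
time: 17.15
tool_pos: [512.9, 126.6, 72.4]
tcp_rot: [180.0, 0.0, 7.3]
ft_force: [-1.1, -0.3, -1.5]
finger_gap: 56.2
grip_force: 61.7
```

```bash
python3 -c "
from bench import sense,order
s=sense();print(s['tool_pos'],s['ft_force'],s['grip_force']);print(order.hand_in())"
```

```text
[512.88733076 126.60215432  72.38404634] [-1.12394439 -0.28382872 -1.46429305] 61.718151569366455
the job is handed in; nothing more can be done
None
```

The job is handed in at about 17 s: the model is free and held level about 13–16 mm above the jaws, with the holder flat and square on the mat. Rocking nudged the holder to roughly 3 mm off centre by my camera estimate, and the grip read just under 62 N at the end, against the 50–60 N asked.

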